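# Weight a safe cover plate and hold its clip open at the third click

### The job

First lay the zinc block flat on the middle of the free part of the charcoal cover plate, as a weight so that the plate cannot shift, and let go of it. Then open the spring clip with its index knob: turn the knob clockwise, counting the clicks, to the third stop and no further, and finish while still holding it there, because it springs back if let go. Do not shift the plate, do not lift the clip by hand, and leave the dome, the bit rack and the jar alone.

Things in the scene. Friction and masses are not known exactly. Their poses are not given: they have to be found in the camera images.
- board_mid (a point): Centre of the top face of the fixed steel clip board, 240 x 220 x 6 mm, lying flat on the cork shelf (top face 6 mm above the shelf). Its x axis points to the edge that carries the clip. In its frame the plate's free part is about (-17, 40) mm, the knob's axis (75, -65) mm, the clip base spans x 88 to 116, y -10 to 90 mm and is 28 mm high, with a hinge rod to 35 mm above the shelf.
- plate_rest (a point): Middle of the free part of the charcoal plastic cover plate, on its top face, 11 mm above the shelf: the point the block's centre goes over. The loose plate is 120 (x) x 90 (y) x 5 mm and lies on the board; this point is 12 mm on the -x side of its centre, and the clip's lip covers the last few mm of its +x edge.
- block_center (a point): Centre of the loose zinc door stop block, a plain grey metal block 60 (x) x 40 (y) x 35 (z) mm of about 0.6 kg, standing on the shelf on a 60 x 40 face; centre 17.5 mm above the shelf. Take it across the 40 mm width. Lying on the plate its centre is 28.5 mm above the shelf.
- knob_grip (a point): Point on the upright axis of the index knob, half-way up its black bar grip, 44 mm above the shelf. Bar: 44 mm long (x of this frame, which turns with the knob), 12 mm thick (y), from 29 to 59 mm above the shelf. Under it a disc of 22 mm radius (top 29 mm up) and a fixed aluminium housing of 34 mm radius (top 22 mm up).
- knob_studs (a point): Top of the knob housing, on the knob axis, 22 mm above the shelf; does not turn. Five small studs on the housing, 29 mm from the axis, mark the rest position (towards -x of this frame) and stops 1 to 4, clockwise; the bar end with the small metal pointer (-x end) points at them in turn.
- knob (a joint): Index knob angle in rad, 0 at rest (its start), growing clockwise from above. Stops every 24 degrees: 0.419, 0.838, third 1.257, fourth 1.676; hard end 1.95. A spring (0.06 N m at rest, 0.10 at the third stop) turns it back to 0 if let go. The clicks swing the resistance by 0.05 N m either way: hardest 6 degrees past each stop, easiest 6 degrees before the next.
- jaw_lip (a point): Middle of the underside of the steel clip's lip, 84 mm wide along y, resting on the +x edge of the plate (about 12 mm above the shelf). The knob lifts it by about 13 mm per rad.
- plate: The same cover plate; origin at the centre of its underside.
- block: The same zinc block; origin at the centre of its underside.
- dome: Amber glass indicator dome, 54 mm across, 39 mm high, loose on the shelf; origin at the centre of its underside. Leave alone.
- bit_rack: Wooden rack 34 (x) x 86 (y) x 22 mm with four upright brass screwdriver bits, 53 mm high in all, loose on the shelf; origin at the centre of its underside. Leave alone.
- jar: Small glass jar with a metal cap, 52 mm across, 60 mm high, loose on the shelf; origin at the centre of its underside. Leave alone.
Things that resemble listed ones, but are neither listed nor needed, are in the scene too. Several things look just like the block: the one meant starts farthest to the robot's right. Of the things like the plate, leave any that is pink; of the rest the larger one is meant.

How it is judged:
On the way, in this order (a step that is already met when the one before it is completed fails the run):
1. the block lies flat on the free part of the plate, let go, with the knob still at rest (horizontal distance between block_center and plate_rest below 0.025 m and contact force between block and plate above 2 N and angle between block_center's own z axis and vertical below 0.1 rad and contact force between the fingers and block below 0.1 N and value of joint knob below 0.15 rad), for 0.2 s.
2. the knob is held by the fingers at the third stop (value of joint knob between 1.1 and 1.42 rad and contact force between the fingers and knob above 1 N), for 0.3 s.
At the end, for the whole second after the job is handed in: Fingers hold the knob still (over 1 N) at 1.10 to 1.42 rad (third stop 1.257), the clip lip is over 20 mm above the shelf, the block lies flat and released on the plate within 25 mm of the middle of its free part, and the plate is within 15 mm of its start (all of step 2 and velocity of joint knob between -0.15 and 0.15 rad/s and height (world z) of jaw_lip above 0.02 m and distance of plate from where it was at the start of the episode below 0.015 m and horizontal distance between block_center and plate_rest below 0.025 m and contact force between block and plate above 2 N and angle between block_center's own z axis and vertical below 0.1 rad and contact force between the fingers and block below 0.1 N); the arm keeps its last pose, push and grip.
It fails at once if the knob is turned on towards the fourth stop (value of joint knob above 1.52 rad).
It fails at once if the plate is shifted by more than 15 mm (distance of plate from where it was at the start of the episode above 0.015 m).
It fails at once if the robot lifts or pushes the clip directly (contact force between any of the arm, the fingers and jaw above 2 N).
It fails at once if the dome, the bit rack or the jar is moved by more than 20 mm (distance of any of dome, bit_rack, jar from where it was at the start of the episode above 0.02 m).
It also fails if it takes over 67 s, if anything falls off the work surface, if the arm or the gripper's body presses on something with over 40 N, if the wrist force passes 120 N, or if a joint passes its speed limit or range.

### The arm

A 6-joint arm with a two-finger parallel gripper is mounted at the origin on the work surface. World frame = base frame: x ahead of the robot, y to its left, z up, the work surface at z = 0. Lengths are in m, angles in rad, forces in N, time in s.
With the tool pointing down it reaches from about 0.4 to 0.825 m from the base axis. Payload 7 kg.
Tool frame: the origin (TCP) lies at the very end of the fingers, on their centre line; the grasp point (between the pads) lies 19 mm behind it; z points along the fingers, x is the direction in which the jaws open and shut, and the axes are right-handed (so a half turn about z gives the same grasp; the last joint's range is limited). The gripper opens to 88 mm and grips with 3 to 60 N. Pads are 19 mm wide; open, the fingers measure 130 mm over their backs; the gripper's body (78 mm by 193 mm) begins 47 mm behind the grasp point.
Start: joints at [1.403, 0.359, 0.012, 0, -1.224, -0.288], TCP at [0.297, 0.606, 0.227] pointing down, gripper open.
Joint ranges: [-3.07, 3.07], [-1.43, 2.12], [-1.02, 1.25], [-3.03, 1.67], [-3.05, -0], [-3.03, 3.03]. Speed limits (rad/s): [2.39, 2.39, 3.01, 3.14, 3.14, 3.14].

### API

Orientations are given as [roll, pitch, yaw] about the fixed x, y, z axes, in that order (R = Rz(yaw) Ry(pitch) Rx(roll)).
In Python, from station import telemetry, grab_frame, arm, regions_of, pinpoint gives the robot as it stands. The module is installed in compiled form; this text tells all that it offers.
- The arm moves only by the shell command python3 -m inch 'ROWS' [FORCE]. ROWS is text: rows parted by semicolons, each of 7 numbers parted by spaces: the opening, from 0 (shut) to 1 (fully open), then the shift along the world's x, y, z in cm, then the turn, a rotation vector about the world's x, y, z in degrees. A call has 1 to 12 rows; each row is the pose to reach, as a shift and turn from the pose measured when the call began; what a row does not reach only later rows make up. A row lasts 1/8 s, in which the tool goes at most 62.5 mm and 10.7 degrees, less where a joint would pass 70% of its speed; a pose out of reach is approached as far as the arm can. A call with a gripper value outside its range is refused whole. The fingers move at their own pace and stop on an object; FORCE is the grip in N (left out, the last holds). Time passes only in rows, so rows that repeat a pose let the fingers close. It gives the time, the measured TCP pose, the force and the opening at its end, in the units of the state.
- telemetry.get_state(): the state, without advancing time (a new reading comes with each control period).
- grab_frame(name): name is "side" or "top" or "wrist"; returns a dict with "pixels" (480x640x3 uint8, red, green, blue), "fx", "fy", "cx", "cy" (pixels), "dist_coeffs" ([k1, k2, p1, p2, k3] as OpenCV has them; the pictures are not rectified), "R" (3x3) and "t" (3): a world point X has camera coordinates R X + t. Camera axes: x right, y down, z forward; pixel columns grow to the right and rows downward; lengths in m; the calibration is good to about 2 mm. A picture is of the moment at which its call begins. There is no depth.
- arm.job_done(): hands the job in, once; it reports no verdict.
Trained networks look in the newest picture that a camera, given by its name, has taken for a name from the list of things; names that differ only in an ending like _2 or _b are one class to them, and where a whole thing is asked for, a point or a joint stands for the part that bears it (a point fixed in the world has none). Each returns a list of dicts, best first, with "p" (0 to 1); they miss things now and then, are a little off and sometimes report something else, mostly with a low value. They report only what shows in the picture. A call takes as long as a camera call. They do not tell look-alikes from the thing itself.
- regions_of(camera, name): "pixels" (480x640 bool, what is visible of it) and "bbox" ([left, top, right, bottom] in pixels, round what is visible of it).
- pinpoint(camera, name): "location" ([column, row] in pixels: a listed point, or the origin of a listed thing).
The state is a dict: "t": time; "q": joint angles; "qd": joint speeds; "joint_efforts": joint torques, N m; "eef_pos": TCP position; "ee_rot": TCP orientation; "force": force on the tool from outside, world axes, zero at the start; "moment": the same for the moment, N m; "width": finger opening in m.
Only numpy, scipy, OpenCV 4.12 (cv2) and the standard library are available. Lean on these libraries where they do the work, as an engineer would, in place of code of your own. Each camera call takes 0.05 s, during which the arm holds its last target. There are 200 camera calls.

## Working session

There is one attempt and no reset: what is moved stays moved. The work goes in short steps, Python scripts to look and compute and a shell command to move; the robot and the scene stay as the last step left them, time stands still between calls to the robot, and variables do not carry over. Pictures are saved under pics/ and viewed, about 8 in all and at most 12, crops included, and the job is handed in when it is done.

```bash
mkdir -p pics; cat > h.py <<'E'
import numpy as np, cv2
from station import telemetry, grab_frame, arm, regions_of, pinpoint
def KD(f):
    return np.array([[f["fx"],0,f["cx"]],[0,f["fy"],f["cy"]],[0,0,1.]]),np.array(f["dist_coeffs"],float)
def ray(f,px,z):
    K,D=KD(f);u=cv2.undistortPoints(np.array([[px]],float),K,D)[0,0]
    R=np.array(f["R"]);c=-R.T@np.array(f["t"]);d=R.T@np.array([u[0],u[1],1.])
    return c+d*(z-c[2])/d[2]
def proj(f,X):
    K,D=KD(f);return cv2.projectPoints(np.array(X,float).reshape(-1,1,3),cv2.Rodrigues(np.array(f["R"]))[0],np.array(f["t"],float),K,D)[0][:,0]
def save(f,n,box=None,s=1):
    p=f["pixels"][...,::-1]
    if box: p=p[box[1]:box[3],box[0]:box[2]]
    cv2.imwrite("pics/"+n,cv2.resize(p,None,fx=s,fy=s,interpolation=cv2.INTER_CUBIC))
E
python3 - <<'E'
from h import *
Z=dict(board_mid=.006,plate_rest=.011,block_center=.0175,knob_grip=.044,knob_studs=.022,jaw_lip=.012,dome=0,bit_rack=0,jar=0,plate=.006)
for c in("top","side"):
    f=grab_frame(c);save(f,c+"1.png")
    for n,z in Z.items():
        for r in pinpoint(c,n):
            print(c,n,round(r["p"],2),np.round(r["location"]),np.round(ray(f,r["location"],z),3))
s=telemetry.get_state();print(s["t"],s["eef_pos"],s["ee_rot"],s["width"],s["force"])
E
```

```text
top board_mid 0.85 [338. 241.] [ 0.568 -0.023  0.006]
top plate_rest 0.85 [321. 251.] [0.545 0.014 0.011]
top plate_rest 0.77 [215. 138.] [0.786 0.254 0.011]
top plate_rest 0.72 [320. 348.] [0.337 0.009 0.011]
top block_center 0.86 [430. 353.] [ 0.334 -0.224  0.018]
top block_center 0.81 [470. 309.] [ 0.431 -0.308  0.018]
top block_center 0.63 [436. 260.] [ 0.533 -0.235  0.018]
top knob_grip 0.64 [362. 201.] [ 0.653 -0.07   0.044]
top knob_studs 0.65 [360. 201.] [ 0.656 -0.068  0.022]
top knob_studs 0.26 [197. 306.] [0.42  0.275 0.022]
top dome 0.82 [475. 232.] [ 0.599 -0.321  0.   ]
top bit_rack 0.61 [196. 227.] [0.591 0.29  0.   ]
top jar 0.66 [362. 202.] [ 0.657 -0.074  0.   ]
top jar 0.59 [197. 301.] [0.429 0.28  0.   ]
top plate 0.98 [223. 142.] [0.78  0.236 0.006]
top plate 0.82 [320. 343.] [0.347 0.01  0.006]
top plate 0.66 [321. 244.] [0.561 0.015 0.006]
top plate 0.51 [196. 299.] [0.434 0.282 0.006]
side board_mid 0.59 [328. 261.] [ 0.57  -0.018  0.006]
side plate_rest 0.84 [347. 149.] [0.777 0.244 0.011]
side plate_rest 0.8 [313. 252.] [0.552 0.014 0.011]
side plate_rest 0.76 [214. 295.] [0.334 0.018 0.011]
side block_center 0.7 [267. 168.] [0.581 0.273 0.017]
side block_center 0.69 [348. 407.] [ 0.435 -0.311  0.017]
side block_center 0.66 [275. 396.] [ 0.336 -0.23   0.017]
side knob_grip 0.88 [381. 252.] [ 0.654 -0.075  0.044]
side knob_studs 0.88 [381. 256.] [ 0.661 -0.069  0.022]
side jaw_lip 0.88 [334. 238.] [0.608 0.026 0.012]
side dome 0.62 [432. 372.] [ 0.605 -0.324  0.   ]
side bit_rack 0.97 [272. 168.] [0.597 0.285 0.   ]
side jar 0.72 [205. 198.] [0.425 0.276 0.   ]
side jar 0.42 [336. 238.] [0.617 0.031 0.   ]
side plate 0.89 [217. 298.] [0.338 0.012 0.006]
side plate 0.86 [349. 152.] [0.78  0.239 0.006]
side plate 0.59 [314. 254.] [0.555 0.013 0.006]
1.1 [0.29711533 0.60605511 0.22654872] [-3.14158123e+00 -2.96859455e-05 -2.02654841e+00] 0.0870536519457543 [-0.41829192  0.65738393 -0.74354241]
```

View pics/top1.png

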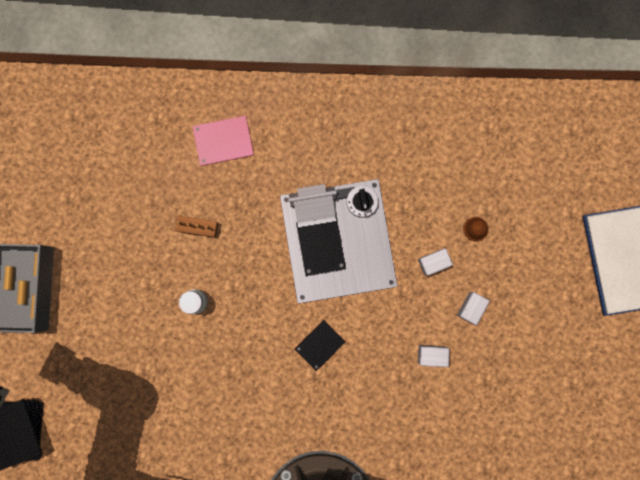

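View pics/side1.png

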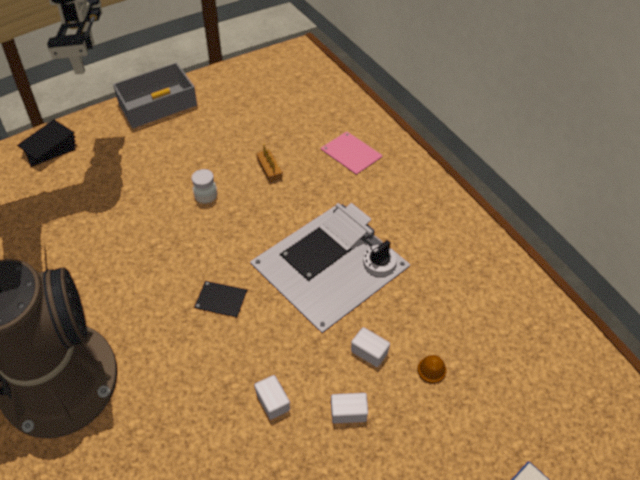

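The top view shows the board around (338,241) with the charcoal plate at (321,247) and the knob at (362,201). The three blocks are at (435,262), (474,307) and (434,356). The rightmost, (474,307), is the one meant. The side view agrees, with that block at (348,407). Next I work out the yaws.

```bash
python3 - <<'E'
from h import *
f=grab_frame("top")
c=[ray(f,p,.006) for p in [(282,195),(378,181),(395,287),(300,301)]]
print(np.round(c,3), np.mean(c,0))
for a,b in((3,0),(2,1)): d=c[b]-c[a];print("board x yaw",np.degrees(np.arctan2(d[1],d[0])))
for n,z in(("block_center",.035),("plate",.011),("knob",.059)):
    for r in regions_of("top",n):
        m=r["pixels"].astype(np.uint8)
        cs=max(cv2.findContours(m,0,1)[0],key=cv2.contourArea)[:,0]
        w=np.array([ray(f,p,z)[:2]*1000 for p in cs.astype(float)],np.float32)
        print(n,round(r["p"],2),r["bbox"],cv2.minAreaRect(w))
        if n!="plate":
            e=cv2.boxPoints(cv2.minAreaRect(w)); 
            for i in(0,1): d=e[i+1]-e[i];print("  edge",np.linalg.norm(d),np.degrees(np.arctan2(d[1],d[0])))
f=grab_frame("wrist");print(f["fx"],f["R"],f["t"])
E
```

```text
[[ 0.666  0.103  0.006]
 [ 0.703 -0.106  0.006]
 [ 0.472 -0.149  0.006]
 [ 0.436  0.056  0.006]] [ 0.56934212 -0.02394031  0.006     ]
board x yaw 11.573173556251177
board x yaw 10.393009747452117
block_center 0.85 [420.1, 248.9, 450.7, 279.7] ((529.38818359375, -228.69052124023438), (40.61528396606445, 64.6905746459961), 22.8946475982666)
  edge 64.690605 -67.10531
  edge 40.615253 22.89467
block_center 0.75 [415.0, 344.0, 449.4, 367.0] ((331.4274597167969, -227.27545166015625), (66.50611114501953, 41.571712493896484), 86.76820373535156)
  edge 41.571728 -3.2317927
  edge 66.5061 86.76819
block_center 0.73 [457.1, 289.9, 488.4, 326.5] ((434.6182556152344, -309.3740234375), (47.32154846191406, 61.35835647583008), 64.22000885009766)
  edge 61.358368 -25.780006
  edge 47.321575 64.22002
plate 0.98 [297.1, 320.5, 344.4, 372.6] ((344.33685302734375, 10.513256072998047), (66.57044982910156, 91.24205780029297), 45.17650604248047)
plate 0.77 [296.7, 222.1, 344.2, 274.0] ((552.6870727539062, 14.642024993896484), (110.47198486328125, 90.05692291259766), 12.084870338439941)
plate 0.72 [192.7, 113.0, 252.2, 164.1] ((782.0231323242188, 236.48345947265625), (90.8998031616211, 118.778564453125), 13.741786003112793)
knob 0.66 [352.3, 190.1, 375.0, 208.0] ((652.4037475585938, -68.63523864746094), (38.59048843383789, 38.76359558105469), 46.86096954345703)
  edge 38.763577 -43.139046
  edge 38.590504 46.86093
385.31735728496824 [[-0.44108239 -0.897466   -0.00104792]
 [-0.87013054  0.42736111  0.24542886]
 [-0.21981622  0.10916618 -0.96941404]] [ 0.67632117 -0.03070354  0.38787434]
```

```bash
python3 -m inch '1 9 -15 0 0 0 0;1 18 -30 0 0 0 0;1 18 -30 0 0 0 0;1 22 -48 0 0 0 0;1 22 -48 0 0 0 0;1 22 -48 0 0 0 0;1 22 -60 0 0 0 0;1 22 -60 0 0 0 0;1 14 -92 0 0 0 0;1 14 -92 0 0 0 0;1 14 -92 0 0 0 0;1 14 -92 0 0 0 0'; python3 -m inch '1 0 0 0 0 0 0'
```

```text
t: 2.85
eef_pos: [0.4598, -0.1023, 0.2271]
ee_rot: [-3.14, 0.001, -2.026]
force: [2.0, 0.3, 0.2]
width: 0.0879
t: 2.98
eef_pos: [0.4588, -0.1057, 0.2273]
ee_rot: [-3.14, 0.001, -2.031]
force: [0.9, -0.4, 0.4]
width: 0.088
```

```bash
python3 -m inch '1 -1 -6 0 0 0 0;1 -1 -12 0 0 0 0;1 -2 -18 -4 0 0 0;1 -2.5 -20.3 -7 0 0 0;1 -2.5 -20.3 -7 0 0 0;1 -2.5 -20.3 -7 0 0 0;1 -2.5 -20.3 -7 0 0 0'
python3 - <<'E'
from h import *
f=grab_frame("wrist");save(f,"w1.png")
for r in pinpoint("wrist","block_center"): print(r["p"],r["location"],ray(f,r["location"],.0175))
for r in regions_of("wrist","block_center"):
    cs=max(cv2.findContours(r["pixels"].astype(np.uint8),0,1)[0],key=cv2.contourArea)[:,0]
    w=np.array([ray(f,p,.035)[:2]*1000 for p in cs.astype(float)],np.float32)
    print(r["p"],r["bbox"],cv2.minAreaRect(w))
s=telemetry.get_state();print(s["eef_pos"],s["ee_rot"])
E
```

```text
t: 3.85
eef_pos: [0.435, -0.308, 0.1586]
ee_rot: [-3.138, 0.001, -2.03]
force: [-0.2, -0.0, 0.3]
width: 0.0879
0.84 [291.8, 370.9] [ 0.33353485 -0.22892701  0.0175    ]
0.73 [326.0, 227.4] [ 0.43527873 -0.31213348  0.0175    ]
0.7 [176.3, 162.5] [ 0.53127492 -0.23214414  0.0175    ]
0.79 [123.2, 114.7, 221.1, 212.7] ((529.6477661132812, -234.53880310058594), (44.32143783569336, 64.57794189453125), 24.017053604125977)
0.55 [298.5, 187.9, 356.6, 269.8] ((437.6956787109375, -312.92132568359375), (40.092506408691406, 62.24016571044922), 62.27843475341797)
0.55 [251.2, 339.0, 334.8, 378.2] ((353.4342041015625, -236.65643310546875), (66.37451934814453, 33.16183090209961), 74.96906280517578)
0.55 [195.7, 0.5, 272.5, 55.5] ((588.0404663085938, -317.83099365234375), (49.01970291137695, 31.84947967529297), 63.55085754394531)
[ 0.43460774 -0.30812926  0.15828285] [-3.13838046e+00  9.26936762e-04 -2.03014298e+00]
```

View pics/w1.png

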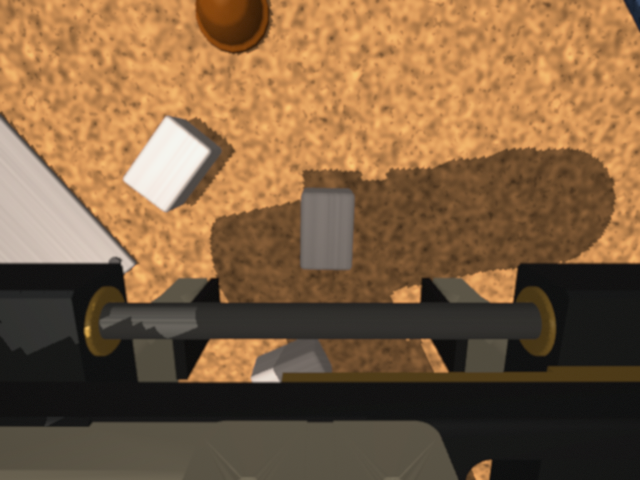

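The wrist view shows the target block at (327,228), lying square between the fingers. The other block is at (170,163) and the dome at (233,20), both clear of the gripper. I descend and grip.

```bash
python3 -m inch '1 0.1 -0.3 -6 0 0 0;1 0.1 -0.3 -11 0 0 0;1 0.1 -0.3 -14 0 0 0;1 0.1 -0.3 -15 0 0 0;1 0.1 -0.3 -15 0 0 0;0.2 0.1 -0.3 -15 0 0 0;0.2 0.1 -0.3 -15 0 0 0;0.2 0.1 -0.3 -15 0 0 0;0.2 0.1 -0.3 -15 0 0 0;0.2 0.1 -0.3 -15 0 0 0;0.2 0.1 -0.3 -15 0 0 0' 40; python3 -m inch '0.2 0 0 0 0 0 0;0.2 0 0 0 0 0 0;0.2 0 0 4 0 0 0;0.2 0 0 8 0 0 0;0.2 0 0 8 0 0 0;0.2 0 0 8 0 0 0'
```

```text
t: 5.38
eef_pos: [0.4356, -0.3114, 0.0084]
ee_rot: [-3.138, 0.001, -2.03]
force: [-1.1, -1.7, 1.3]
width: 0.0394
t: 6.12
eef_pos: [0.4344, -0.3106, 0.0871]
ee_rot: [-3.14, 0.001, -2.031]
force: [-0.9, -0.4, -5.5]
width: 0.0397
```

```bash
python3 -m inch '0.2 2 5 3 0 0 5;0.2 4 10 3 0 0 12;0.2 6 15 3 0 0 20;0.2 8 20 3 0 0 28;0.2 10 26 3 0 0 34;0.2 11 32.4 3 0 0 37;0.2 11 32.4 3 0 0 37;0.2 11 32.4 3 0 0 37;0.2 11 32.4 3 0 0 37;0.2 11 32.4 3 0 0 37'
python3 - <<'E'
from h import *
f=grab_frame("wrist");save(f,"w2.png")
for n,z in (("plate_rest",.011),("plate",.006),("knob_grip",.044),("knob_studs",.022),("board_mid",.006),("jaw_lip",.012)):
  for r in pinpoint("wrist",n): print(n,round(r["p"],2),r["location"],ray(f,r["location"],z))
s=telemetry.get_state();print(s["eef_pos"],s["ee_rot"])
E
```

```text
t: 7.38
eef_pos: [0.544, 0.0121, 0.1168]
ee_rot: [-3.141, 0.001, -1.387]
force: [-0.0, 1.1, -5.6]
width: 0.0397
plate_rest 0.64 [319.5, 235.7] [0.54763494 0.01384691 0.011     ]
plate 0.86 [320.4, 215.9] [0.56073022 0.0156278  0.006     ]
knob_grip 0.68 [501.7, 88.8] [ 0.65738845 -0.06996207  0.044     ]
knob_studs 0.96 [483.8, 95.3] [ 0.65631845 -0.0692468   0.022     ]
board_mid 0.76 [375.9, 208.5] [ 0.5730399  -0.02181311  0.006     ]
jaw_lip 0.85 [317.9, 135.1] [0.61450648 0.0272786  0.012     ]
[0.54443261 0.01312314 0.11719364] [-3.14025691e+00  1.18058154e-03 -1.38531012e+00]
```

View pics/w2.png

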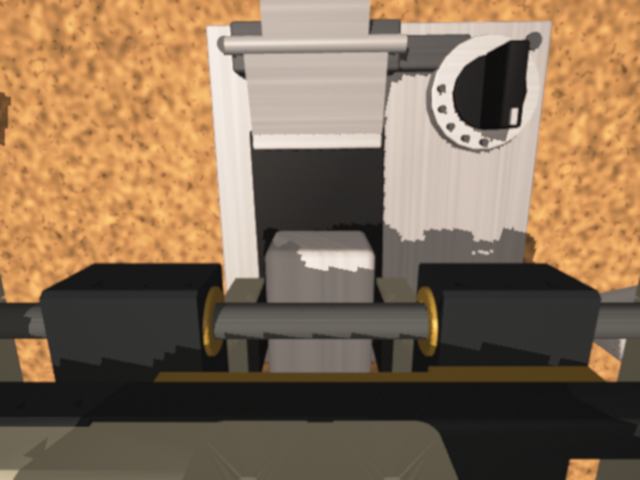

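The wrist view shows the held block over the dark plate, at about (320,290) in line with it. The lip edge is at (317,140) and the knob at (490,90) with its pointer at (515,117). The studs run clockwise from about (484,142) to (441,89). I lower the block now.

```bash
python3 -m inch '0.2 0.3 0 -4 0 0 0;0.2 0.3 0 -7 0 0 0;0.2 0.3 0 -9 0 0 0;0.2 0.3 0 -9.5 0 0 0;0.2 0.3 0 -9.7 0 0 0;0.2 0.3 0 -9.8 0 0 0;0.2 0.3 0 -9.8 0 0 0'
```

```text
t: 8.6
eef_pos: [0.5479, 0.0133, 0.0199]
ee_rot: [-3.139, 0.001, -1.385]
force: [0.6, -0.8, -4.5]
width: 0.0397
```

```bash
python3 -m inch '0.2 0 0 -0.1 0 0 0;0.2 0 0 -0.1 0 0 0;0.2 0 0 -0.1 0 0 0'
```

```text
t: 8.98
eef_pos: [0.5483, 0.0134, 0.0194]
ee_rot: [-3.138, 0.001, -1.385]
force: [-2.3, 0.7, 1.8]
width: 0.0396
```

```bash
python3 -m inch '0.6 0 0 0 0 0 0;0.8 0 0 0 0 0 0;0.8 0 0 0 0 0 0;0.8 0 0 0 0 0 0;0.8 0 0 4 0 0 0;0.8 0 0 9 0 0 0;0.8 0 0 12 0 0 0;0.8 -3 -6 15 0 0 0;0.8 -3 -6 15 0 0 0;0.8 -3 -6 15 0 0 0'
python3 - <<'E'
from h import *
f=grab_frame("wrist");save(f,"w3.png")
for n,z in (("plate_rest",.011),("block_center",.0285),("plate",.006),("knob_grip",.044),("knob_studs",.022),("board_mid",.006)):
  for r in pinpoint("wrist",n)[:2]: print(n,round(r["p"],2),r["location"],ray(f,r["location"],z))
s=telemetry.get_state();print(s["t"],s["eef_pos"],s["ee_rot"])
E
```

```text
t: 10.22
eef_pos: [0.5182, -0.047, 0.1698]
ee_rot: [-3.137, 0.002, -1.386]
force: [0.0, -0.4, 0.2]
width: 0.0699
plate_rest 0.7 [220.6, 391.5] [0.34534454 0.01665483 0.011     ]
block_center 0.89 [250.3, 178.5] [0.54878392 0.0140386  0.0285    ]
block_center 0.72 [538.2, 249.7] [ 0.53486272 -0.22179716  0.0285    ]
plate 0.86 [226.5, 387.0] [0.34748932 0.01253227 0.006     ]
knob_grip 0.73 [390.9, 46.4] [ 0.65542068 -0.06939952  0.044     ]
knob_studs 0.79 [386.6, 48.1] [ 0.65936148 -0.06929232  0.022     ]
knob_studs 0.16 [253.1, 180.5] [0.54689832 0.01270346 0.022     ]
board_mid 0.82 [303.4, 156.2] [ 0.57199398 -0.02242078  0.006     ]
10.575 [ 0.51830354 -0.04608272  0.16871421] [-3.13942574e+00  1.30459134e-03 -1.38427594e+00]
```

View pics/w3.png

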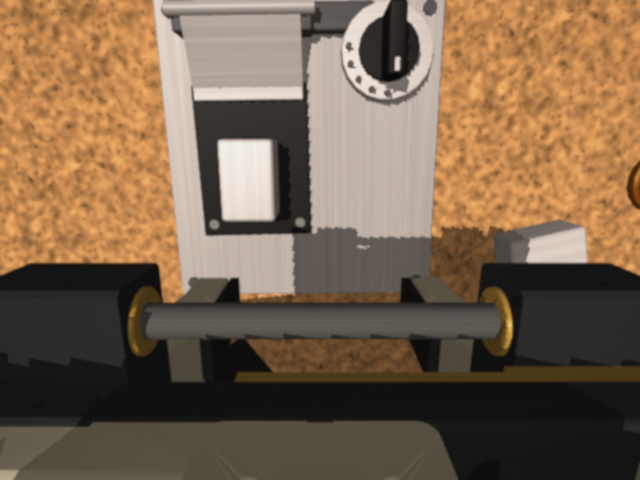

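The block lies flat mid-plate at (248,180), let go and about 2 mm off target. The knob is at (388,48), with its bar vertical in the image, so about parallel to board x. I move closer for a finer look at the bar.

```bash
python3 -m inch '0.4 6 -2.4 0 0 0 0;0.4 9 -2.4 -1 0 0 0;0.4 9 -2.4 -1 0 0 0;0.4 9 -2.4 -1 0 0 0;0.4 9 -2.4 -1 0 0 0;0.4 9 -2.4 -1 0 0 0'
python3 - <<'E'
from h import *
f=grab_frame("wrist")
for n,z in (("knob_grip",.044),("knob_studs",.022)):
  for r in pinpoint("wrist",n)[:2]: print(n,round(r["p"],2),r["location"],ray(f,r["location"],z))
u,v=map(int,proj(f,[[.656,-.07,.059]])[0]);print(u,v)
save(f,"w4.png",(max(u-75,0),max(v-75,0),u+75,v+75),4)
s=telemetry.get_state();print(s["t"],s["eef_pos"],s["ee_rot"],s["q"])
E
```

```text
t: 11.32
eef_pos: [0.6081, -0.0699, 0.1594]
ee_rot: [-3.138, 0.001, -1.384]
force: [0.5, -0.5, -0.5]
width: 0.0352
knob_grip 0.89 [333.3, 171.9] [ 0.65652392 -0.06946694  0.044     ]
knob_grip 0.21 [333.2, 169.0] [ 0.65847265 -0.06901202  0.044     ]
knob_studs 0.55 [332.1, 170.1] [ 0.65635343 -0.06931966  0.022     ]
334 174
11.475 [ 0.60820494 -0.06994856  0.15926478] [-3.13856110e+00  1.30198898e-03 -1.38401473e+00] [ 2.03335318e-01  3.05454400e-01 -2.26153137e-01 -1.45462862e-03
 -1.03613657e+00  1.55497992e+00]
```

View pics/w4.png

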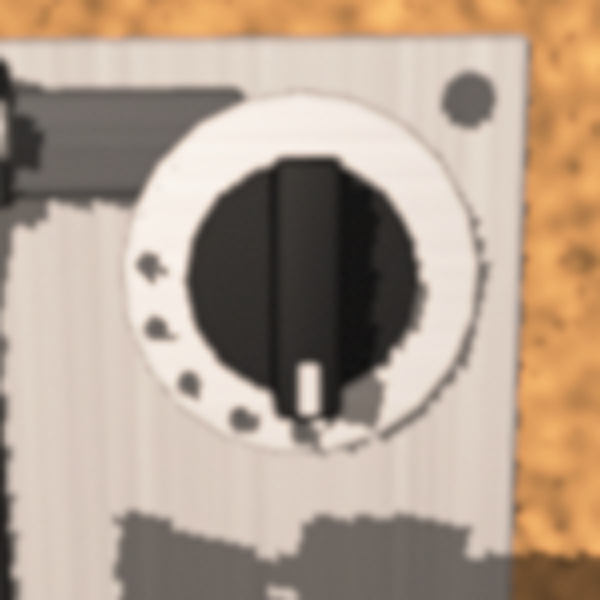

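The bar stands at the rest stud and is parallel to the tool's x-z plane: it runs from (307,160) to (307,415) in the crop, with the pointer at (309,390). The studs go clockwise from (305,430) to (151,265). I descend over the bar and grip.

```bash
python3 -m inch '0.4 4.8 0.05 -3 0 0 0;0.4 4.8 0.05 -6 0 0 0;0.4 4.8 0.05 -9 0 0 0;0.4 4.8 0.05 -11.5 0 0 0;0.4 4.8 0.05 -12.5 0 0 0;0.4 4.8 0.05 -12.5 0 0 0;0 4.8 0.05 -12.5 0 0 0;0 4.8 0.05 -12.5 0 0 0;0 4.8 0.05 -12.5 0 0 0;0 4.8 0.05 -12.5 0 0 0;0 4.8 0.05 -12.5 0 0 0' 45
```

```text
t: 12.85
eef_pos: [0.657, -0.0711, 0.0353]
ee_rot: [-3.137, -0.001, -1.384]
force: [1.8, -8.1, 1.8]
width: 0.0111
```

```bash
python3 -m inch '0 0 -0.1 0 0 0 0;0 0 -0.1 0 0 0 -5;0 0 -0.1 0 0 0 -10;0 0 -0.1 0 0 0 -15;0 0 -0.1 0 0 0 -20;0 0 -0.1 0 0 0 -24;0 0 -0.1 0 0 0 -24;0 0 -0.1 0 0 0 -24'
python3 -c "
from h import *
s=telemetry.get_state();print(s['moment'],s['force'])"
```

```text
t: 13.85
eef_pos: [0.6571, -0.0712, 0.0353]
ee_rot: [-3.137, 0.0, -1.801]
force: [-0.1, 6.0, -1.5]
width: 0.0117
[2.2155377  0.19135167 0.04791786] [-0.09149765  6.02059789 -1.47160994]
```

```bash
python3 -m inch '0 0 0 0 0 0 -5;0 0 0 0 0 0 -10;0 0 0 0 0 0 -15;0 0 0 0 0 0 -20;0 0 0 0 0 0 -24;0 0 0 0 0 0 -24'; python3 -m inch '0 0 0 0 0 0 -5;0 0 0 0 0 0 -10;0 0 0 0 0 0 -15;0 0 0 0 0 0 -20;0 0 0 0 0 0 -24;0 0 0 0 0 0 -24;0 0 0 0 0 0 -24;0 0 0 0 0 0 -24'
python3 - <<'E'
from h import *
s=telemetry.get_state();print(s['moment'],s['force'],np.degrees(s['ee_rot'][2]+1.384))
f=grab_frame("wrist");save(f,"w5.png")
g=grab_frame("side");save(g,"s2.png",(220,170,460,350),3)
for r in pinpoint("side","block_center")+pinpoint("side","plate_rest"):print(r["p"],ray(g,r["location"],.0285),ray(g,r["location"],.011))
E
```

```text
t: 14.6
eef_pos: [0.6571, -0.0711, 0.0354]
ee_rot: [-3.137, 0.001, -2.218]
force: [-0.8, 2.8, -1.8]
width: 0.012
t: 15.6
eef_pos: [0.6572, -0.071, 0.0354]
ee_rot: [-3.137, 0.001, -2.635]
force: [0.1, 2.6, -2.2]
width: 0.0118
[ 1.09101778 -0.29633314  0.04359485] [ 0.07693335  2.59696889 -2.24140823] -71.69456406995978
0.88 [ 0.52007446 -0.24045168  0.0285    ] [ 0.52651324 -0.23277462  0.011     ]
0.69 [0.5480313  0.01739339 0.0285    ] [0.55497751 0.02975038 0.011     ]
0.69 [ 0.33161714 -0.23403617  0.0285    ] [ 0.3346354  -0.22624266  0.011     ]
0.17 [ 0.56104004 -0.0336601   0.0285    ] [ 0.56822235 -0.02222973  0.011     ]
0.82 [0.33059794 0.00325341 0.0285    ] [0.3335977  0.01535376 0.011     ]
0.8 [ 0.54486221 -0.00378305  0.0285    ] [0.5517509  0.00818958 0.011     ]
0.7 [ 0.59594629 -0.33065388  0.0285    ] [ 0.60376216 -0.324614    0.011     ]
0.67 [0.75889622 0.22206808 0.0285    ] [0.76966965 0.23813994 0.011     ]
```

View pics/w5.png

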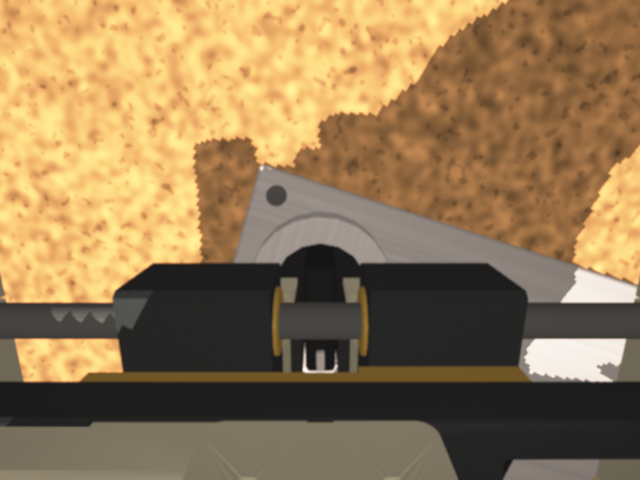

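View pics/s2.png

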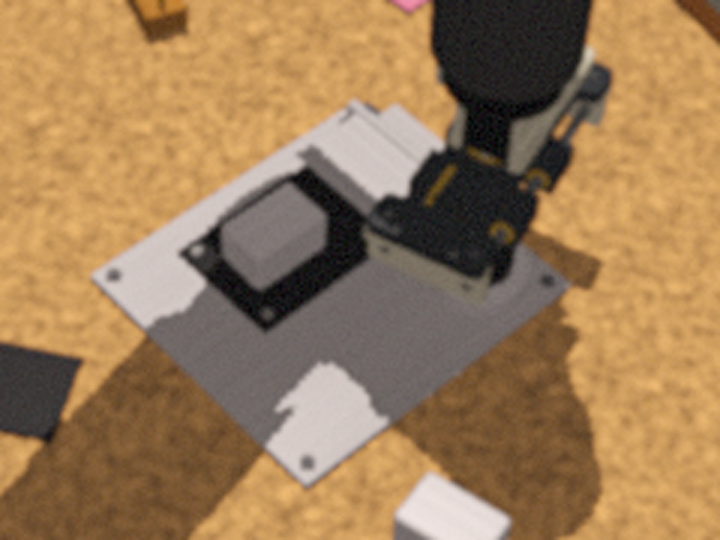

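The wrist view shows the bar still parallel to the fingers, with the pointer at (320,358). The side crop shows the block flat on the plate at (275,235) and the lip raised. I hold briefly and hand in.

```bash
python3 -m inch '0 0 0 0 0 0 0;0 0 0 0 0 0 0;0 0 0 0 0 0 0;0 0 0 0 0 0 0'; python3 -c "
from station import arm;print(arm.job_done())"
```

```text
t: 16.3
eef_pos: [0.6571, -0.0711, 0.0354]
ee_rot: [-3.137, 0.001, -2.636]
force: [0.9, 1.6, -2.3]
width: 0.0116
the job is handed in; nothing more can be done
None
```

The zinc block is on the charcoal plate and released, and I handed the job in at 16.3 s with the gripper still holding the knob at the third stop.

- **Block:** I took the rightmost of the three look-alike blocks. After release, the wrist camera put its centre about 2–3 mm from the middle of the plate's free part, lying flat.
- **Knob:** I gripped the bar at 45 N and turned it clockwise in three 24° steps. The measured tool turn was 71.7° (1.25 rad; third stop 1.257). The opening stayed at about 12 mm, and the wrist view showed the bar still square between the fingers. I did not feel separate clicks in the readings; I counted by angle.
- **Clip and plate:** In the last side view the clip lip looked raised and the plate looked unmoved, but I did not measure either one. The side camera's final plate-middle estimate was about 1 cm off the earlier ones, probably because the block now hides that point.
- **Dome, rack and jar:** I made no deliberate move near them and did not re-measure them at the end.

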